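Square a flat-edged lens to its alignment bar

ROBOT

A 6-joint arm with a two-finger parallel gripper is mounted at the origin on the work surface. World frame = base frame: x ahead of the robot, y to its left, z up, the work surface at z = 0. Lengths are in m, angles in rad, forces in N, time in s.
With the tool pointing down it reaches from about 0.375 to 0.975 m from the base axis. Payload 3.8 kg.
Tool frame: the origin (TCP) lies at the very end of the fingers, on their centre line; the grasp point (between the pads) lies 19 mm behind it; z points along the fingers, y is the direction in which the jaws open and shut (so a half turn about z gives the same grasp; the last joint's range is limited). The gripper opens to 85 mm and grips with 20 to 120 N. Pads are 22 mm wide; open, the fingers measure 114 mm over their backs; the gripper's body (76 mm by 85 mm) begins 54 mm behind the grasp point. The pads swing forward as they close: fully open they stand 13 mm farther back than shut.
Start: joints at [1.187, 0.264, 1.604, -0, 1.274, -0.037], TCP at [0.229, 0.635, 0.231] pointing down, gripper open.
Joint ranges: [-2.63, 2.63], [-0.94, 2.18], [0.31, 2.57], [-1.31, 4.45], [0, 2.66], [-2.55, 2.55]. Speed limits (rad/s): [2.57, 2.57, 3.14, 3.14, 3.14, 3.14].

INTERFACE

Orientations are given as a rotation vector (axis times angle).
In Python, from workcell import status, read_camera, camera_info, order gives the robot as it stands.
- The arm moves only by the tool move_arm, never from a script. Its argument "deltas" is a list of rows, each a list of 3 entries, a list of its own where there are three numbers: the turn, a rotation vector about the world's x, y, z as a fraction of full scale, then the shift along the world's x, y, z as a fraction of full scale, then the closure, from -1 (fully open) to 1 (shut), so that 0 is half open. A call has 1 to 20 rows; each row is the pose to reach, as a shift and turn from the pose commanded when the call began; what a row does not reach only later rows make up. Full scale, the value 1, is 0.1 m for a shift and pi/2 rad for a turn. A row lasts 1/8 s, in which the tool goes at most 62.5 mm and 10.7 degrees, less where a joint would pass 70% of its speed; a pose out of reach is approached as far as the arm can. A call with a number of a shift or a turn outside -1 to 1 is refused whole. A call with a gripper value outside its range is refused whole. The fingers move at their own pace and stop on an object; "grip_force" is the grip in N (left out, the last holds). Time passes only in rows, so rows that repeat a pose let the fingers close. It gives the time, the measured TCP pose, the force and the opening at its end, in the units of the state.
- status.read_state(): the state, without advancing time (a new reading comes with each control period).
- read_camera(name): name is "scene" or "top"; returns (picture, depth): 400x640x3 uint8, red, green, blue; 400x640 float32, m along the optical axis (not along the pixel's ray), 0 where there is no reading.
- camera_info(name): a dict with "K" (3x3 intrinsics, pixels), "R" (3x3) and "t" (3): a world point X has camera coordinates R X + t. Camera axes: x right, y down, z forward; pixel columns grow to the right and rows downward; lengths in m; the calibration is good to about 2 mm. A picture is of the moment at which its call begins. camera_info takes no time and is no camera call.
- order.finish_job(): hands the job in, once; it reports no verdict.
The state is a dict: "time": time; "q": joint angles; "joint_vel": joint speeds; "joint_torque": joint torques, N m; "tool_pos": TCP position; "tcp_rot": TCP orientation; "wrist_force": force on the tool from outside, world axes, zero at the start; "torque": the same for the moment, N m; "width": opening from 0.0 (shut) to 1.0 (fully open).
Only numpy, scipy, OpenCV 4.12 (cv2) and the standard library are available. Lean on these libraries where they do the work, as an engineer would, in place of code of your own. Each camera call takes 0.05 s, during which the arm holds its last target. There are 200 camera calls.

TASK

The flat-edged magnifier lens lies crooked in its round tray, with the sprung brass alignment bar riding on its round rim: push the lens round gently by its red stud with a fingertip, without lifting it, until the bar lies flush along its flat. Then press the bar's upright tab towards the lens with a steady 8 N, give or take 2, for a good second to seat the lens (over 12 N on the tab chips the glass). Never bear on the lens itself with more than 12 N; at the end let go of everything, the bar still flush on the flat, and leave the other things on the desk where they are.

Things in the scene. Friction and masses are not known exactly. Their poses are not given: they have to be found in the camera images.
- tray: Aluminium lens tray fixed to the desk, 12 mm thick, x -65 to +99 mm, y +-62 mm; origin on its underside below the centre of the round pocket. On its top a ring of slick white segments (inner radius 43.5 mm, 7 mm high) holds the lens; it is open for 50 degrees either side of the tray's +x, where the brass bar slides between two steel strips (8 mm high, at y = +-31 mm, x 40 to 98 mm).
- pocket (a point): Centre of the round pocket, on the tray's top face (12 mm above the desk); axes as the tray's.
- lens: Loose lens in a black bezel: disc of diameter 84 mm, 9 mm thick, 0.24 kg, with one straight edge (the flat, marked by a white line) 32 mm from the centre, 54 mm long. Origin: disc centre, underside; +x points squarely to the flat. 1.5 mm play all round in the pocket; top 21 mm above the desk. Turns either way; friction on tray and bar low (about 0.15). Home when its +x points along the tray's +x.
- lens_flat (a point): Middle of the lens's flat edge face, at half the lens's thickness; axes as the lens's.
- stud (a point): Middle of the red finger stud on the lens, 32 mm from its centre, opposite the flat (lens x = -32 mm): upright pin of diameter 10 mm, 16 mm high, from 21 to 37 mm above the desk; the point lies 8 mm above the lens's top.
- bar (a joint): Sprung brass bar: travel along the tray's -x, 0 (fully out) to 0.028 m; its face is 54 mm minus this from the pocket centre. A spring drives it in: 3.2 N while on the rim (about 0.013), 2.2 N on the flat (0.022 to 0.0237). Turning the lens under it takes 1 to 3 N at the stud; within about 15 degrees of home the bar squares the lens by itself. A push on its tab adds to the spring.
- bar_face (a point): Middle of the bar's face that meets the lens, 4.5 mm above the tray's top; face 50 mm long (y), 0.5 to 8 mm above the tray's top; axes as the tray's; the bar is 42 mm deep (x). On it stands the brass tab, 30 mm wide (y), 8 mm thick (x), to 48.5 mm above the desk, clamped so that its back lies 20 to 40 mm behind (tray +x of) the face: exact place not known, feel for it. Free space behind.
- tin: Bystander: small steel tin, diameter 50 mm, 34 mm high, beside the tray at its +y side; origin under its centre. Leave it alone.
- paperweight: Bystander: green glass paperweight, diameter 60 mm, 32 mm high, beside the tray at its -y side; origin under its centre. Leave it alone.
- notebook: Bystander: red notebook, 150 x 200 x 22 mm, at the left of the work; origin under its centre. Leave it alone.
- pencup: Bystander: dark pen cup, diameter 80 mm, 95 mm high (pens to 135 mm), at the right of the work; origin under its centre. Leave it alone.

How it is judged:
On the way, in this order (a step that is already met when the one before it is completed fails the run):
1. the fingers push on the lens (contact force between the fingers and lens above 0.3 N), for 0.1 s.
2. the lens is turned so that the bar lies on its flat, within 2 mm and 3 degrees (angle between the x axis of lens and the x axis of tray, either way round below 0.052 rad and x of lens_flat in the frame of tray above 0.028 m and x of lens_flat in the frame of bar_face between -0.002 and 0.002 m), for 0.2 s.
3. the bar bears on the flat with 8 to 13 N (2.2 N of it from its spring) for 0.6 s, the flat within 2 degrees of it (angle between the x axis of lens and the x axis of tray, either way round below 0.035 rad and x of lens_flat in the frame of tray above 0.028 m and x of lens_flat in the frame of bar_face between -0.002 and 0.002 m and contact force between lens and bar between 8 and 13 N), for 0.6 s.
At the end, for the whole second after the job is handed in: The lens lies flat in its pocket at rest, its flat parallel to the bar within 2 degrees, with the bar's face within 2 mm of the flat; everything is let go (angle between the x axis of lens and the x axis of tray, either way round below 0.035 rad and x of lens_flat in the frame of bar_face between -0.002 and 0.002 m and x of lens_flat in the frame of tray above 0.028 m and angle between lens's own z axis and vertical below 0.04 rad and z of lens in the frame of pocket below 0.002 m and linear speed of lens below 0.01 m/s and velocity of joint bar below 0.005 m/s); the robot touches nothing.
It fails at once if the bar presses on the lens with more than 15 N (spring included) (contact force between lens and bar above 15 N).
It fails at once if the fingers bear on the lens with more than 12 N (contact force between the fingers and lens above 12 N).
It fails at once if the lens is lifted out of its pocket or tipped (z of lens in the frame of pocket above 0.005 m or angle between lens's own z axis and vertical above 0.15 rad).
It fails at once if a bystander is moved by more than 15 mm (distance of any of tin, paperweight, notebook, pencup from where it was at the start of the episode above 0.015 m).
It also fails if it takes over 72 s, if anything falls off the work surface, if the arm or the gripper's body presses on something with over 40 N, if the wrist force passes 120 N, or if a joint passes its speed limit or range.

## Working session

There is one attempt and no reset: what is moved stays moved. The work goes in short steps, Python scripts to look and compute and a tool call to move; the robot and the scene stay as the last step left them, time stands still between calls to the robot, and variables do not carry over. Pictures are saved under pics/ and viewed, about 8 in all and at most 12, crops included, and the job is handed in when it is done.

Besides the shell and the picture viewer there is one more tool, called after ">>>" as a command line: name --argument value ..., lists and objects as JSON in quotes. move_arm: Moves the arm, as the interface text tells. Its arguments: {"type":"object","properties":{"deltas":{"type":"array","items":{"type":"array"}},"grip_force":{"type":"number"}},"required":["deltas"]}

```bash
mkdir -p pics; ls; python3 - <<'E'
from workcell import status, read_camera, camera_info
import cv2, numpy as np
print(status.read_state())
for n in ("scene","top"):
    p,d=read_camera(n); cv2.imwrite(f"pics/{n}0.png",p[:,:,::-1]); np.savez(f"{n}0.npz",p=p,d=d)
    print(n,camera_info(n))
a=[cv2.imread(f"pics/{n}0.png") for n in ("scene","top")]
E
```

```text
pics
{'time': 0.0, 'q': array([ 1.18707711e+00,  2.64755554e-01,  1.60536381e+00, -1.64399869e-05,
        1.27374150e+00, -3.68993150e-02]), 'joint_vel': array([-6.28967815e-04, -8.85041258e-05, -2.56122013e-04,  5.49901390e-04,
        1.73742339e-03, -2.82942319e-04]), 'joint_torque': array([-5.25198320e-04, -5.15120852e+01, -3.67304277e+01, -1.76816357e-04,
        1.32074687e-02,  3.03665206e-05]), 'tool_pos': array([0.22916752, 0.63412013, 0.22996594]), 'tcp_rot': array([-0.5419703 , -3.09402359,  0.00348905]), 'wrist_force': array([-0.74714321,  0.43066011, -0.35376395]), 'torque': array([-0.04312327,  0.0075803 ,  0.01482889]), 'width': 0.9938599404033697}
scene {'K': array([[364.5740985 ,   0.        , 319.60211035],
       [  0.        , 364.5740985 , 196.30755192],
       [  0.        ,   0.        ,   1.        ]]), 'R': array([[ 0.64005063,  0.76828698, -0.00838514],
       [ 0.55538671, -0.47017214, -0.68591819],
       [-0.53092447,  0.43436537, -0.72763035]]), 't': array([-0.35163606, -0.28199419,  1.43017444])}
top {'K': array([[365.81657459,   0.        , 320.41557626],
       [  0.        , 365.81657459, 199.93442984],
       [  0.        ,   0.        ,   1.        ]]), 'R': array([[-0.00269504, -0.99994755,  0.00988082],
       [-0.98925428,  0.00122156, -0.14620013],
       [ 0.14618039, -0.01016866, -0.98920569]]), 't': array([0.0166482 , 0.53414266, 1.02225416])}
```

View pics/top0.png

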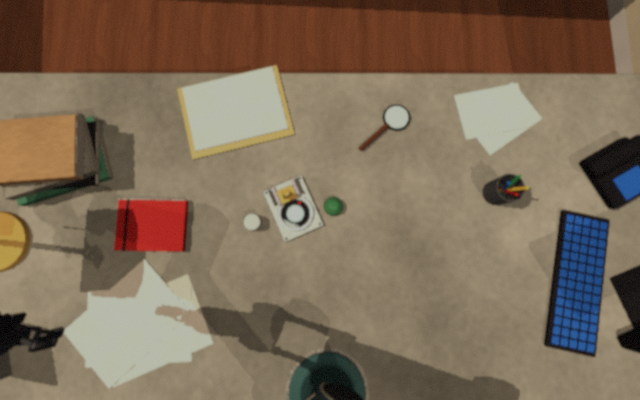

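View pics/scene0.png

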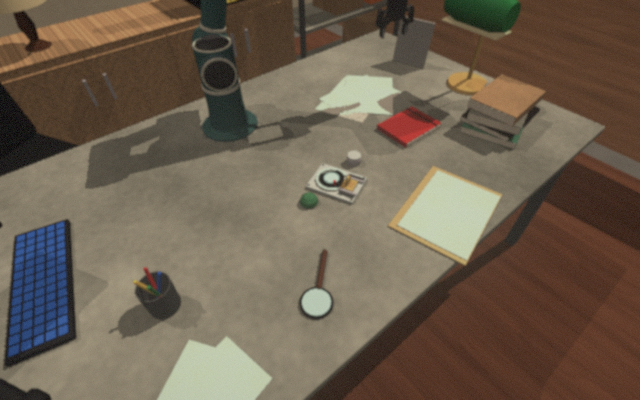

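The top view shows the tray at about (294,210), with the brass bar towards the top (288,192). The tin is at (252,222) and the paperweight at (333,206). The scene view shows the tray at about (337,182). Next I'll zoom in on both.

```bash
python3 - <<'E'
import cv2, numpy as np
t=np.load("top0.npz")["p"][165:250,240:345,::-1]; s=np.load("scene0.npz")["p"][145:215,290:380,::-1]
f=lambda a:cv2.resize(a,(a.shape[1]*7,a.shape[0]*7),interpolation=cv2.INTER_CUBIC)
cv2.imwrite("pics/topc.png",f(t)); cv2.imwrite("pics/scc.png",f(s))
E
```

```text
(no output)
```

View pics/topc.png

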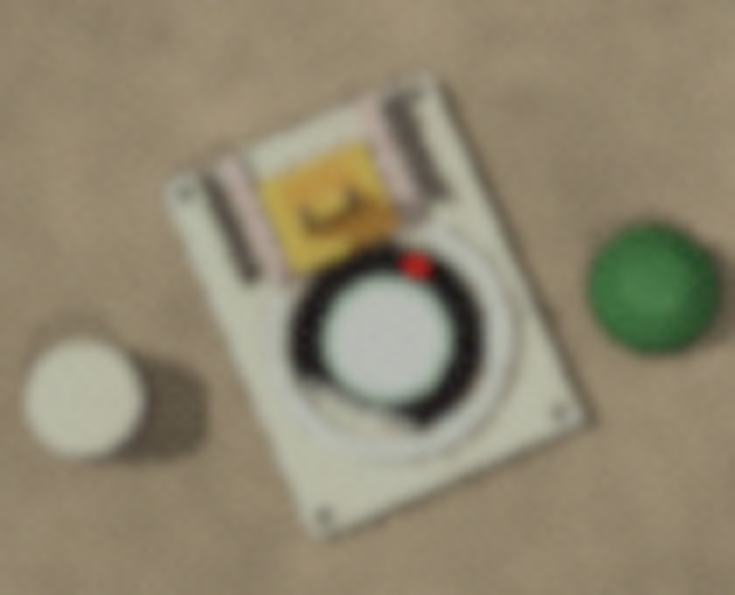

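View pics/scc.png

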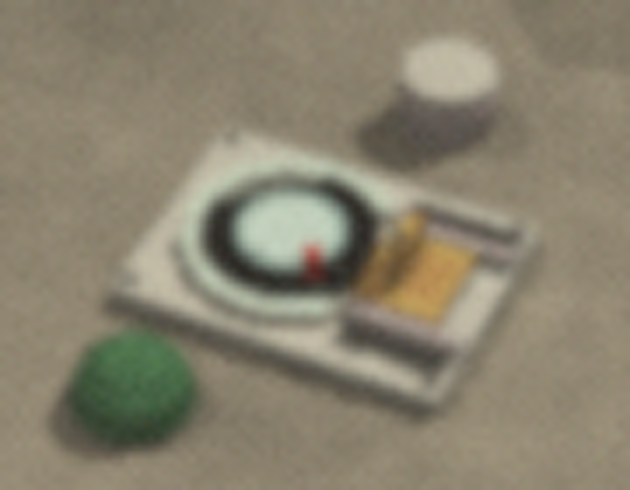

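The lens is turned far round. The stud is at crop (418,265), right of the bar, so in tray angle it sits at about -45°. The flat is at bottom left, the tab is around crop (335,200), and the tray corners are clearly visible. The short way home is clockwise by about 135°. Now I'll measure.

```bash
cat > h.py <<'E'
import numpy as np, cv2
from workcell import camera_info
def ray(cam,uv):
    c=camera_info(cam); R,t,K=c["R"],c["t"],c["K"]
    d=R.T@np.linalg.solve(K,[uv[0],uv[1],1.]); return -R.T@t, d
def onz(cam,uv,z):
    o,d=ray(cam,uv); return (o+d*(z-o[2])/d[2])
def tri(a,b):
    (o1,d1),(o2,d2)=ray("top",a),ray("scene",b)
    s=np.linalg.lstsq(np.c_[d1,-d2],o2-o1,rcond=None)[0]
    p,q=o1+s[0]*d1,o2+s[1]*d2; return (p+q)/2,np.linalg.norm(p-q)
def blobs(m,box,amin=4):
    u0,v0,u1,v1=box; k=np.zeros(m.shape,np.uint8); k[v0:v1,u0:u1]=m[v0:v1,u0:u1]
    n,_,s,c=cv2.connectedComponentsWithStats(k)
    return sorted([(int(s[i,4]),c[i]) for i in range(1,n) if s[i,4]>=amin],key=lambda x:-x[0])
def masks(p):
    h=cv2.cvtColor(p,cv2.COLOR_RGB2HSV); H,S,V=[h[...,i].astype(int) for i in range(3)]
    return dict(red=((H<8)|(H>172))&(S>130)&(V>70), brass=(H>=12)&(H<=28)&(S>120)&(V>90), green=(H>45)&(H<80)&(S>90),
                glass=(S<45)&(V>140), dark=V<55)
E
python3 - <<'E'
from h import *
P={n:np.load(n+"0.npz")["p"] for n in("top","scene")}
box=dict(top=(262,172,330,245),scene=(300,160,372,206))
r={}
for n in P:
    m=masks(P[n])
    for k in("red","brass","glass","dark"):
        print(n,k,[(a,np.round(c,1)) for a,c in blobs(m[k],box[n])[:4]]); 
    r[n]=blobs(m["red"],box[n],2)[0][1]
print("stud tri",tri(r["top"],r["scene"]), onz("top",r["top"],.033))
c=np.array([[430,70],[590,425],[320,540],[168,185]])/7-.5+[240,165]
C=np.array([onz("top",q,.012)[:2] for q in c]); print("corners",C.round(4))
e=(C[0]-C[1])+(C[3]-C[2]); yaw=np.arctan2(e[1],e[0]); print("yaw",np.degrees(yaw), "len",np.linalg.norm(C[0]-C[1]),np.linalg.norm(C[3]-C[2]),np.linalg.norm(C[0]-C[3]),np.linalg.norm(C[1]-C[2]))
R=np.array([[np.cos(yaw),-np.sin(yaw)],[np.sin(yaw),np.cos(yaw)]])
print("pocket from corners",C.mean(0)-R@[.017,0])
g=[tri(a,b) for a,b in [((388/7-.5+240,340/7-.5+165),(290/7-.5+290,232/7-.5+145)),((330/7+239.5,195/7+164.5),(412/7+289.5,215/7+144.5))]]
print("glass tri, tab top tri",g, onz("top",(388/7-.5+240,340/7-.5+165),.021))
E
```

```text
top red [(16, array([299. , 202.5]))]
top brass [(213, array([286.8, 194.6]))]
top glass [(1235, array([293.2, 212.3])), (232, array([294.8, 213.1]))]
top dark [(64, array([304.3, 213.9])), (59, array([286.9, 207.6]))]
scene red []
scene brass [(110, array([348.7, 183.7]))]
scene glass [(530, array([328.5, 180.4])), (124, array([330.8, 176.9])), (76, array([355.6, 189. ])), (14, array([363.6, 179.1]))]
scene dark [(21, array([340. , 179.7])), (18, array([323.7, 181.4]))]
stud tri (array([0.52874784, 0.07868627, 0.0272178 ]), np.float64(0.0010969448640670409)) [0.52760706 0.07795873 0.033     ]
corners [[0.6155 0.0737]
 [0.4629 0.0056]
 [0.415  0.1186]
 [0.5656 0.185 ]]
yaw 23.92451128384188 len 0.16717184091625226 0.16454163969859212 0.12204348854164004 0.12272972810431555
pocket from corners [0.49920822 0.0888313 ]
glass tri, tab top tri [(array([0.49833439, 0.09060285, 0.01912621]), np.float64(0.0004658439742991296)), (array([0.55416761, 0.11298868, 0.05643013]), np.float64(0.0016859427136858818))] [0.49798816 0.0903009  0.021     ]
```

>>> move_arm --deltas '[[[0,0,-0.12],[0.25,-0.45,0],1],[[0,0,-0.12],[0.49,-0.89,0],1],[[0,0,-0.12],[0.49,-0.89,0],1]]' --grip_force 30

```text
time: 0.48
tool_pos: [0.2795, 0.5429, 0.2306]
tcp_rot: [0.835, 3.028, -0.003]
wrist_force: [-0.1, 0.7, 0.5]
width: 0.376
```

>>> move_arm --deltas '[[[0,0,-0.12],[0.25,-0.45,0],1],[[0,0,-0.12],[0.49,-0.89,0],1],[[0,0,-0.12],[0.49,-0.89,0],1]]'

```text
time: 0.85
tool_pos: [0.3283, 0.4552, 0.231]
tcp_rot: [1.117, 2.936, -0.001]
wrist_force: [-0.2, 0.1, -0.2]
width: -0.002
```

>>> move_arm --deltas '[[[0,0,-0.12],[0.25,-0.45,0],1],[[0,0,-0.12],[0.49,-0.89,0],1],[[0,0,-0.12],[0.49,-0.89,0],1]]'

```text
time: 1.23
tool_pos: [0.3772, 0.3671, 0.2312]
tcp_rot: [-1.388, -2.818, -0.0]
wrist_force: [-0.8, 1.0, -0.1]
width: 0.002
```

>>> move_arm --deltas '[[[0,0,-0.12],[0.25,-0.45,0],1],[[0,0,-0.12],[0.49,-0.89,0],1],[[0,0,-0.12],[0.49,-0.89,0],1]]'

```text
time: 1.6
tool_pos: [0.4263, 0.2786, 0.2313]
tcp_rot: [-1.646, -2.675, -0.001]
wrist_force: [-0.4, 0.0, -0.1]
width: 0.003
```

>>> move_arm --deltas '[[[0,0,-0.12],[0.25,-0.45,0],1],[[0,0,-0.12],[0.49,-0.89,0],1],[[0,0,-0.12],[0.49,-0.89,0],1]]'

```text
time: 1.98
tool_pos: [0.4755, 0.19, 0.2313]
tcp_rot: [-1.89, -2.509, -0.001]
wrist_force: [0.6, 1.0, 0.8]
width: -0.001
```

>>> move_arm --deltas '[[[0,0,-0.13],[0.25,-0.45,-0.5],1],[[0,0,-0.13],[0.49,-0.89,-1],1],[[0,0,-0.13],[0.49,-0.89,-1],1],[[0,0,-0.13],[0.49,-0.89,-1],1]]'

```text
time: 2.48
tool_pos: [0.5228, 0.1023, 0.1303]
tcp_rot: [-2.132, -2.304, 0.002]
wrist_force: [-0.8, 0.0, 0.5]
width: -0.003
```

>>> move_arm --deltas '[[[0,0,0],[0,-0.03,-0.3],1],[[0,0,0],[0,-0.03,-0.6],1],[[0,0,0],[0,-0.03,-0.8],1],[[0,0,0],[0,-0.03,-1],1],[[0,0,0],[0,-0.03,-1],1],[[0,0,0],[0,-0.03,-1],1]]'

```text
time: 3.22
tool_pos: [0.5248, 0.0993, 0.0331]
tcp_rot: [2.131, 2.306, 0.004]
wrist_force: [-0.0, 0.2, -0.2]
width: 0.002
```

```bash
python3 - <<'E'
from h import *
from workcell import status, read_camera
s=status.read_state(); print(s["tool_pos"],s["wrist_force"],s["q"])
o=[]
for n,b in(("top",(240,165,345,250)),("scene",(285,130,390,215))):
    p,_=read_camera(n); o.append(cv2.resize(p[b[1]:b[3],b[0]:b[2],::-1],(525,400),interpolation=cv2.INTER_CUBIC)[:,:400] if 0 else cv2.resize(p[b[1]:b[3],b[0]:b[2],::-1],(400,324),interpolation=cv2.INTER_CUBIC))
cv2.imwrite("pics/p1.png",np.hstack(o))
E
```

```text
[0.52475127 0.09926458 0.03313487] [-0.03129235  0.22350533 -0.23305063] [1.40064956e-01 2.07696377e-01 2.07738590e+00 5.08665982e-04
 8.53602368e-01 6.10998034e-02]
```

View pics/p1.png

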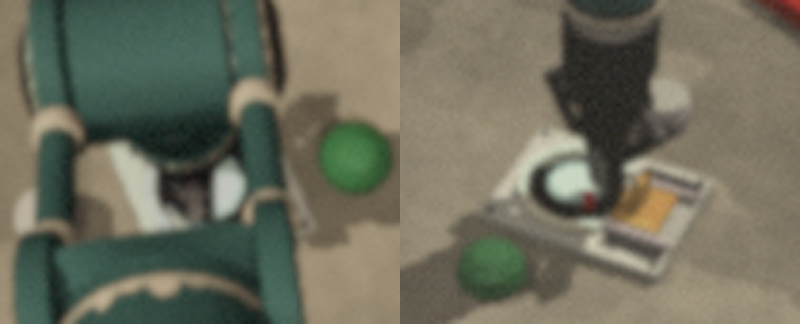

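The scene half of the picture shows the fingers at about (603,190). They are between the red stud (590,202) and the tab (635,200), as planned. The next script works out an arc about the pocket centre.

```bash
python3 - <<'E'
import numpy as np
b=np.array([.0255,.0095])
def rot(a): a=np.radians(a); return np.array([[np.cos(a),-np.sin(a)],[np.sin(a),np.cos(a)]])
for a0,a1 in((0,20),(20,75),(75,135)):
    print([[round(-(a-a0)/90,3)]+list(np.round((rot(-a)-rot(-a0))@b*10,3)) for a in range(a0+5,a1+1,5)])
E
```

```text
[[-0.056, np.float64(0.007), np.float64(-0.023)], [-0.111, np.float64(0.013), np.float64(-0.046)], [-0.167, np.float64(0.016), np.float64(-0.069)], [-0.222, np.float64(0.017), np.float64(-0.093)]]
[[-0.056, np.float64(-0.001), np.float64(-0.024)], [-0.111, np.float64(-0.004), np.float64(-0.047)], [-0.167, np.float64(-0.009), np.float64(-0.07)], [-0.222, np.float64(-0.016), np.float64(-0.093)], [-0.278, np.float64(-0.025), np.float64(-0.115)], [-0.333, np.float64(-0.035), np.float64(-0.136)], [-0.389, np.float64(-0.048), np.float64(-0.156)], [-0.444, np.float64(-0.062), np.float64(-0.175)], [-0.5, np.float64(-0.078), np.float64(-0.193)], [-0.556, np.float64(-0.096), np.float64(-0.209)], [-0.611, np.float64(-0.114), np.float64(-0.224)]]
[[-0.056, np.float64(-0.02), np.float64(-0.013)], [-0.111, np.float64(-0.041), np.float64(-0.024)], [-0.167, np.float64(-0.063), np.float64(-0.033)], [-0.222, np.float64(-0.085), np.float64(-0.041)], [-0.278, np.float64(-0.108), np.float64(-0.046)], [-0.333, np.float64(-0.132), np.float64(-0.049)], [-0.389, np.float64(-0.156), np.float64(-0.05)], [-0.444, np.float64(-0.179), np.float64(-0.05)], [-0.5, np.float64(-0.203), np.float64(-0.047)], [-0.556, np.float64(-0.226), np.float64(-0.042)], [-0.611, np.float64(-0.249), np.float64(-0.035)], [-0.667, np.float64(-0.271), np.float64(-0.026)]]
```

>>> move_arm --deltas '[[[0,0,0],[0,0,-0.04],1],[[0,0,0],[0,0,-0.07],1],[[0,0,0],[0,0,-0.07],1],[[0,0,0],[0,0,-0.07],1]]'

```text
time: 3.82
tool_pos: [0.5233, 0.0977, 0.0241]
tcp_rot: [-2.134, -2.305, 0.0]
wrist_force: [-0.6, -1.2, -0.8]
width: -0.002
```

>>> move_arm --deltas '[[[0,0,-0.055],[0.007,-0.023,0.01],1],[[0,0,-0.11],[0.013,-0.046,0.01],1],[[0,0,-0.165],[0.016,-0.069,0.01],1],[[0,0,-0.22],[0.017,-0.093,0.01],1],[[0,0,-0.22],[0.017,-0.093,0.01],1]]'

```text
time: 4.45
tool_pos: [0.5258, 0.0889, 0.0255]
tcp_rot: [2.498, 1.905, 0.003]
wrist_force: [1.6, 2.8, -1.1]
width: -0.002
```

```bash
python3 - <<'E'
from workcell import status
s=status.read_state(); print(s["tool_pos"],s["wrist_force"],s["q"][5])
E
```

```text
[0.52584294 0.08893509 0.02552465] [ 1.59452879  2.79673948 -1.13661508] 0.3875466902831834
```

The wrist reads about 3 N against the push direction, so the finger is on the stud. Carrying on round the arc.

>>> move_arm --deltas '[[[0,0,-0.055],[0,-0.024,0],1],[[0,0,-0.11],[-0.004,-0.047,0],1],[[0,0,-0.165],[-0.009,-0.07,0],1],[[0,0,-0.22],[-0.016,-0.093,0],1],[[0,0,-0.28],[-0.025,-0.115,0],1],[[0,0,-0.28],[-0.025,-0.115,0],1]]'

```text
time: 5.2
tool_pos: [0.5229, 0.0777, 0.0255]
tcp_rot: [-2.852, -1.315, -0.002]
wrist_force: [1.4, 4.3, -0.0]
width: 0.003
```

```bash
cat > look.py <<'E'
import sys
from h import *
from workcell import status, read_camera
s=status.read_state(); print(s["time"],s["tool_pos"],s["tcp_rot"],s["wrist_force"],s["q"][5])
b=(300,150,380,210); p,_=read_camera("scene")
if len(sys.argv)>1: cv2.imwrite(sys.argv[1],cv2.resize(p[b[1]:b[3],b[0]:b[2],::-1],(640,480),interpolation=cv2.INTER_CUBIC))
h=cv2.cvtColor(p,cv2.COLOR_RGB2HSV).astype(int); m=((h[...,0]<8)|(h[...,0]>172))&(h[...,1]>90)
c=np.array([.4985,.0895])
for a,q in blobs(m,(315,165,352,200),2)[:2]:
    w=onz("scene",q,.031)[:2]-c; print("red",a,q,w,np.linalg.norm(w),"tray ang",np.degrees(np.arctan2(w[1],w[0]))-23.9)
E
python3 look.py pics/p2.png
```

```text
5.2 [0.52293401 0.07768477 0.02549957] [-2.85212590e+00 -1.31541799e+00 -1.72581796e-03] [ 1.37735919  4.32119599 -0.0470621 ] 0.8052404522877835
red 14 [328.07142857 183.14285714] [ 0.02234645 -0.03040728] 0.037735484707861346 tray ang -77.58765803009129
```

View pics/p2.png

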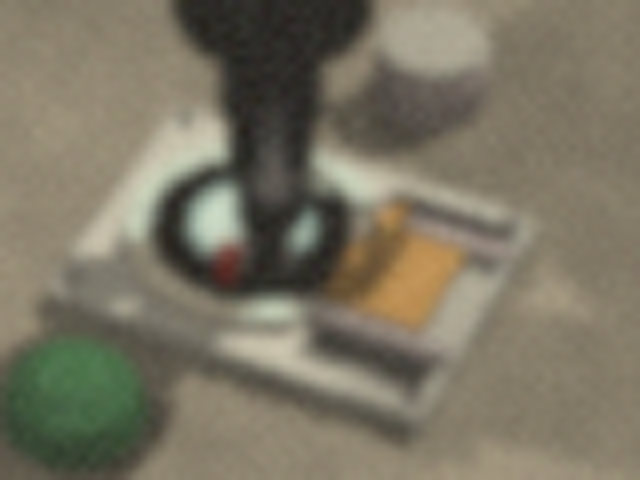

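The picture shows the stud at (228,265) being pushed round, with the fingers just right of it. The lens is turning and the force is about 4.5 N.

>>> move_arm --deltas '[[[0,0,-0.055],[-0.01,-0.021,0],1],[[0,0,-0.11],[-0.023,-0.041,0],1],[[0,0,-0.165],[-0.037,-0.06,0],1],[[0,0,-0.22],[-0.053,-0.078,0],1],[[0,0,-0.28],[-0.071,-0.094,0],1],[[0,0,-0.33],[-0.089,-0.109,0],1],[[0,0,-0.33],[-0.089,-0.109,0],1]]'

```text
time: 6.12
tool_pos: [0.515, 0.0665, 0.0259]
tcp_rot: [-3.095, -0.541, -0.004]
wrist_force: [2.2, 4.0, -0.2]
width: 0.002
```

```bash
python3 look.py
```

```text
6.125 [0.51504347 0.06647991 0.02586676] [-3.09455783 -0.54110723 -0.00442555] [ 2.23710838  4.00255836 -0.21555202] 1.304444246936396
red 21 [323.61904762 180.0952381 ] [ 0.00262227 -0.03222402] 0.032330539560493844 tray ang -109.24773221892482
```

>>> move_arm --deltas '[[[0,0,-0.055],[-0.02,-0.013,0],1],[[0,0,-0.11],[-0.041,-0.024,0],1],[[0,0,-0.165],[-0.063,-0.033,0],1],[[0,0,-0.22],[-0.085,-0.041,0],1],[[0,0,-0.28],[-0.108,-0.046,0],1],[[0,0,-0.33],[-0.132,-0.049,0],1],[[0,0,-0.33],[-0.132,-0.049,0],1]]'

```text
time: 7.05
tool_pos: [0.5026, 0.061, 0.0261]
tcp_rot: [-3.13, 0.27, -0.007]
wrist_force: [5.2, 2.0, -0.5]
width: -0.001
```

```bash
python3 look.py
```

```text
7.05 [0.50255484 0.0609891  0.02613854] [-3.1299381   0.27008397 -0.00652912] [ 5.20246894  1.98078611 -0.45575991] 1.8155366697189492
```

>>> move_arm --deltas '[[[0,0,-0.055],[-0.024,-0.001,0],1],[[0,0,-0.11],[-0.047,-0.001,0],1],[[0,0,-0.165],[-0.071,0.002,0],1],[[0,0,-0.165],[-0.071,0.002,0],1]]'

```text
time: 7.6
tool_pos: [0.4937, 0.061, 0.0254]
tcp_rot: [3.068, -0.671, 0.001]
wrist_force: [2.0, -0.8, -0.2]
width: 0.002
```

```bash
python3 look.py pics/p3.png
```

```text
7.6 [0.49366667 0.06099822 0.02543564] [ 3.06849702e+00 -6.71027007e-01  9.13450398e-04] [ 1.99911426 -0.75851257 -0.15232847] 2.075413317656891
```

View pics/p3.png

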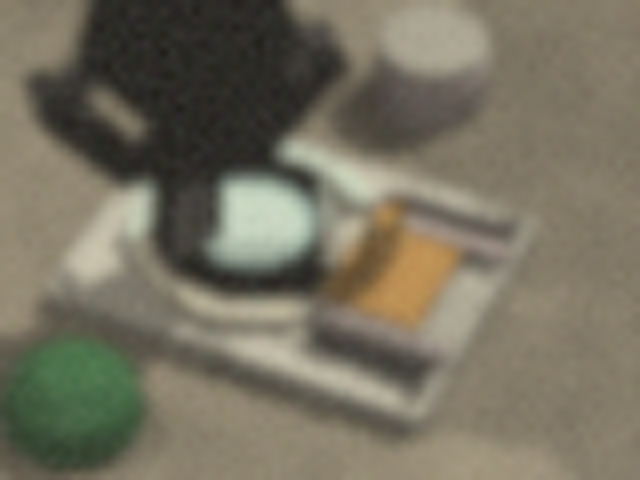

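The fingers at (190,225) now hide the stud. The flat is coming round to the bar at (330,275), and the force has dropped to 2 N. Pushing on.

>>> move_arm --deltas '[[[0,0,-0.055],[-0.023,0.005,0],1],[[0,0,-0.11],[-0.046,0.012,0],1],[[0,0,-0.11],[-0.046,0.012,0],1]]'

```text
time: 8.02
tool_pos: [0.4884, 0.0623, 0.0252]
tcp_rot: [2.999, -0.933, -0.001]
wrist_force: [0.4, -0.8, 0.8]
width: -0.002
```

```bash
python3 look.py pics/p4.png
```

```text
8.025 [0.48844916 0.0623323  0.0252307 ] [ 2.99913915e+00 -9.32859060e-01 -1.02276428e-03] [ 0.39058848 -0.83535755  0.82659234] 2.2509489613185587
```

View pics/p4.png

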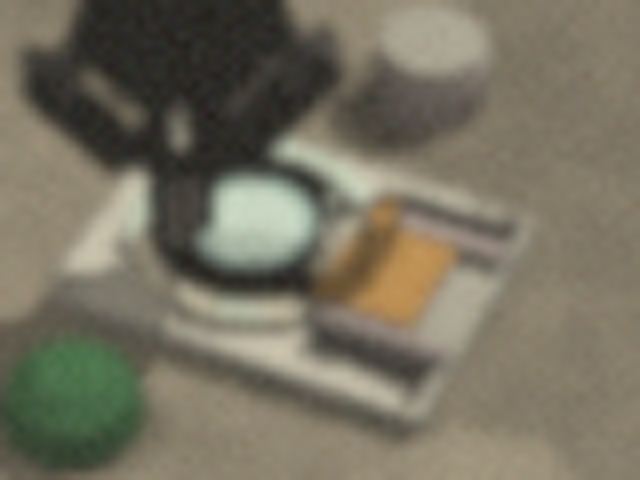

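The bar has moved in and the finger force is near zero. I'll back off, lift, go round behind the tab and check there.

>>> move_arm --deltas '[[[0,0,0],[0.03,-0.03,0],1],[[0,0,0],[0.03,-0.03,0.3],1],[[0,0,0],[0.03,-0.03,0.7],1],[[0,0,0.11],[0.2,0.1,0.7],1],[[0,0,0.22],[0.4,0.25,0.7],1],[[0,0,0.33],[0.6,0.4,0.7],1],[[0,0,0.44],[0.88,0.62,0.7],1],[[0,0,0.55],[0.88,0.62,0.7],1],[[0,0,0.65],[0.88,0.62,0.7],1],[[0,0,0.65],[0.88,0.62,0.7],1]]'

```text
time: 9.32
tool_pos: [0.5762, 0.1244, 0.0945]
tcp_rot: [3.074, 0.646, -0.003]
wrist_force: [-0.1, -0.8, 0.8]
width: -0.0
```

```bash
python3 look.py pics/p5.png
```

```text
9.325 [0.57620661 0.12436891 0.09454818] [ 3.07439212  0.64628553 -0.00314965] [-0.14688987 -0.82064092  0.77791076] 1.326820552388517
red 13 [321.84615385 174.15384615] [-0.02226244 -0.01872308] 0.029088997250035074 tray ang -163.83561202639402
```

View pics/p5.png

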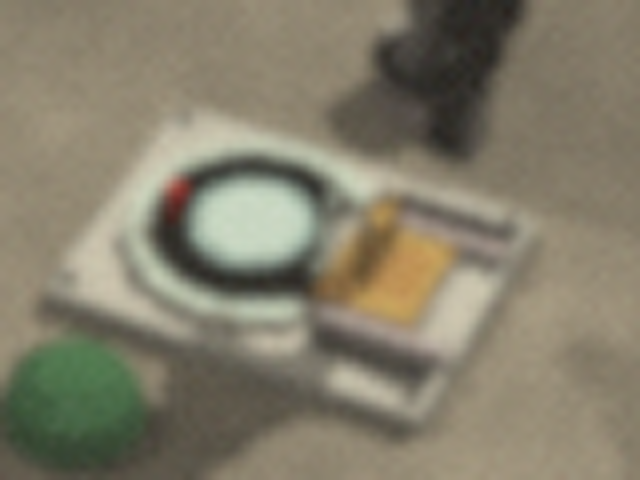

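The red stud is at (178,195) and the glass centre at (252,220), with the bar clearly further in. The stud ray gives about -164° rather than 180°, so I'll check this more carefully before pressing.

```bash
python3 - <<'E'
from h import *
from workcell import read_camera
def proj(cam,X):
    c=camera_info(cam); q=c["K"]@(c["R"]@X+c["t"]); return q[:2]/q[2]
P={}
for n in("scene","top"): P[n]=np.mean([read_camera(n)[0].astype(float) for _ in range(4)],0)
np.savez("now.npz",**P)
cx=np.array([.4985,.0895])
for n in P:
    p=P[n]; red=np.clip(p[...,0]-1.35*np.maximum(p[...,1],p[...,2])-10,0,None)
    b=dict(scene=(315,165,335,185),top=(275,195,315,232))[n]
    k=np.zeros_like(red); k[b[1]:b[3],b[0]:b[2]]=red[b[1]:b[3],b[0]:b[2]]
    v,u=np.indices(red.shape); print(n,"red w",k.sum(),"uv",(k*u).sum()/k.sum(),(k*v).sum()/k.sum())
    for ang in (160,165,170,175,180,185,190,195,200):
        a=np.radians(ang+23.9); print("  ",ang,proj(n,np.r_[cx+.032*np.array([np.cos(a),np.sin(a)]),.030]).round(1),end="")
    print()
o=[cv2.resize(P["top"][165:250,240:345,::-1],(400,324),interpolation=cv2.INTER_CUBIC),cv2.resize(P["scene"][150:210,310:380,::-1],(400,324),interpolation=cv2.INTER_CUBIC)]
cv2.imwrite("pics/p6.png",np.hstack(o))
E
```

```text
scene red w 192.77499999999992 uv 321.76137984697186 173.86525742445855
   160 [323.8 170.6]   165 [323.2 171. ]   170 [322.7 171.5]   175 [322.2 172. ]   180 [321.8 172.5]   185 [321.5 173. ]   190 [321.2 173.6]   195 [321.  174.1]   200 [320.9 174.7]
top red w 0.0 uv nan nan
   160 [295.7 223.5]   165 [296.7 223.4]   170 [297.6 223.2]   175 [298.5 222.9]   180 [299.4 222.6]   185 [300.3 222.2]   190 [301.1 221.7]   195 [301.9 221.1]   200 [302.6 220.4]<stdin>:13: RuntimeWarning: invalid value encountered in scalar divide
[ WARN:0@10.810] global loadsave.cpp:1063 imwrite_ Unsupported depth image for selected encoder is fallbacked to CV_8U.
```

View pics/p6.png

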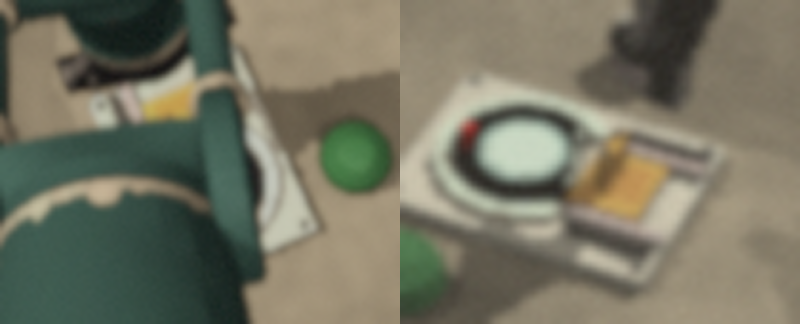

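```bash
python3 - <<'E'
from h import *
def proj(cam,X):
    c=camera_info(cam); q=c["K"]@(c["R"]@X+c["t"]); return q[:2]/q[2]
a=np.load("scene0.npz")["p"]; b=np.load("now.npz")["scene"].astype(np.uint8)
box=(335,165,372,200)
for n,p in(("0",a),("now",b)):
    m=masks(p); f=p.astype(float); w=np.clip(f[...,0]-f[...,2]-60,0,None); k=np.zeros_like(w); k[165:200,335:372]=w[165:200,335:372]
    v,u=np.indices(k.shape); c=((k*u).sum()/k.sum(),(k*v).sum()/k.sum())
    W=onz("scene",c,.022)[:2]-[.4985,.0895]; t=W@[.914,.405]; print(n,"brass",np.round(c,2),"tray x",t,"y",W@[-.405,.914])
    # glass: bluish-white ellipse inside the dark bezel
    g=((f[...,1]>145)&(f[...,2]>f[...,0]-3)).astype(np.uint8); print(" glass",[(s,np.round(q,2)) for s,q in blobs(g,(316,163,348,192),10)[:3]])
print("exp glass",proj("scene",np.r_[.4985,.0895,.021]))
f=b.astype(int)
print("R+G-2B-ish rows through bar/flat"); 
for s in(-20,-10,0,10,20):   # sample along tray x at z=.020
    L=[]
    for t in range(24,64,3):
        X=np.r_[np.array([.4985,.0895])+.001*(t*np.array([.914,.405])+s*np.array([-.405,.914])),.0205]
        q=proj("scene",X).astype(np.float32); L.append(int(cv2.getRectSubPix(b,(1,1),tuple(map(float,q)))[0,0].astype(int)@[1,0,-1])); 
    print(s,L)
E
```

```text
0 brass [350.79 184.35] tray x 0.07193721335342138 y -0.001935153024863605
 glass [(15, array([326.4 , 179.27])), (11, array([337.45, 177.27]))]
now brass [349.61 183.96] tray x 0.06786385900330301 y -0.0019295566905019718
 glass [(20, array([336.15, 177.75])), (19, array([326.05, 177.68]))]
exp glass [330.6440815  177.41555803]
R+G-2B-ish rows through bar/flat
-20 [6, 9, 8, 9, 20, 39, 55, 62, 66, 67, 73, 83, 92, 93]
-10 [1, 3, 6, 10, 21, 39, 59, 70, 67, 64, 65, 75, 89, 98]
0 [0, 1, 7, 14, 27, 46, 65, 69, 60, 53, 58, 72, 87, 98]
10 [1, 6, 11, 19, 28, 44, 54, 57, 55, 55, 59, 72, 86, 98]
20 [6, 9, 14, 20, 25, 33, 39, 53, 64, 66, 67, 73, 84, 88]
```

The brass has shifted in only about 4 mm where 9–10 mm was expected. That agrees with the stud angle: the lens is still about 15° short, with the bar riding on the end of the flat. I'll go back and push the last bit.

>>> move_arm --deltas '[[[0,0,-0.11],[-0.2,-0.15,0],1],[[0,0,-0.22],[-0.4,-0.3,0],1],[[0,0,-0.33],[-0.6,-0.45,0],1],[[0,0,-0.44],[-0.85,-0.65,0],1],[[0,0,-0.55],[-0.85,-0.65,0],1],[[0,0,-0.65],[-0.85,-0.65,0],1],[[0,0,-0.65],[-0.85,-0.65,0],1],[[0,0,-0.65],[-0.85,-0.65,-0.3],1],[[0,0,-0.65],[-0.85,-0.65,-0.6],1],[[0,0,-0.65],[-0.85,-0.65,-0.69],1],[[0,0,-0.65],[-0.85,-0.65,-0.69],1]]'

```text
time: 11.15
tool_pos: [0.4914, 0.0596, 0.0259]
tcp_rot: [2.999, -0.935, -0.002]
wrist_force: [0.9, 0.3, 0.6]
width: -0.004
```

>>> move_arm --deltas '[[[0,0,0],[-0.02,0.03,0],1],[[0,0,0],[-0.035,0.05,0],1],[[0,0,0],[-0.045,0.07,0],1],[[0,0,0],[-0.045,0.07,0],1]]'

```text
time: 11.65
tool_pos: [0.4878, 0.0668, 0.0268]
tcp_rot: [-2.998, 0.937, -0.002]
wrist_force: [1.2, -0.7, 0.9]
width: 0.001
```

```bash
cat > bar.py <<'E'
from h import *
from workcell import read_camera, status
s=status.read_state(); print(s["time"],s["tool_pos"],s["tcp_rot"],s["wrist_force"],s["q"][5])
f=np.mean([read_camera("scene")[0].astype(float) for _ in range(2)],0)
w=np.clip(f[...,0]-f[...,2]-60,0,None); k=np.zeros_like(w); k[165:200,335:372]=w[165:200,335:372]
v,u=np.indices(k.shape); c=((k*u).sum()/k.sum(),(k*v).sum()/k.sum())
W=onz("scene",c,.022)[:2]-[.4985,.0895]; print("brass tray x",W@[.914,.405], "rim 0.0719")
red=np.clip(f[...,0]-1.35*np.maximum(f[...,1],f[...,2])-10,0,None); k=np.zeros_like(red); k[165:185,315:335]=red[165:185,315:335]
if k.sum()>20: print("red",(k*u).sum()/k.sum(),(k*v).sum()/k.sum(),k.sum())
E
python3 bar.py
```

```text
11.65 [0.48776353 0.06684303 0.02681747] [-2.99814723e+00  9.36724318e-01 -1.78700629e-03] [ 1.20705725 -0.66242626  0.85136608] 2.261959085675507
brass tray x 0.06713598163399459 rim 0.0719
```

>>> move_arm --deltas '[[[0,0,0],[-0.012,0.015,0],1],[[0,0,0],[-0.025,0.03,0],1],[[0,0,0],[-0.025,0.03,0],1],[[0,0,0],[-0.025,0.03,0],1]]'

```text
time: 12.25
tool_pos: [0.4844, 0.0697, 0.0261]
tcp_rot: [2.998, -0.937, -0.001]
wrist_force: [0.7, 0.2, -0.1]
width: 0.001
```

```bash
python3 bar.py
```

```text
12.25 [0.48442085 0.06966115 0.02606373] [ 2.99832205e+00 -9.37328433e-01 -1.19013198e-03] [ 0.66910616  0.18009678 -0.05537269] 2.2684882013431595
brass tray x 0.06326737084566975 rim 0.0719
```

>>> move_arm --deltas '[[[0,0,0],[-0.008,0.006,0],1],[[0,0,0],[-0.015,0.012,0],1],[[0,0,0],[-0.015,0.012,0],1]]'

```text
time: 12.72
tool_pos: [0.4835, 0.0707, 0.0263]
tcp_rot: [-2.999, 0.937, -0.001]
wrist_force: [1.7, -0.1, -1.7]
width: 0.0
```

```bash
python3 bar.py
```

```text
12.725 [0.48354753 0.07073722 0.02630931] [-2.99855271e+00  9.37125330e-01 -9.18501219e-04] [ 1.66831451 -0.11515557 -1.6560932 ] 2.2712470503346065
brass tray x 0.062393592308643754 rim 0.0719
```

The bar has now moved in 9.5 mm, which matches flush. Backing off and going behind the tab.

>>> move_arm --deltas '[[[0,0,0],[0.04,-0.03,0],1],[[0,0,0],[0.05,-0.04,0.2],1],[[0,0,0],[0.05,-0.04,0.7],1],[[0,0,0.11],[0.2,0.1,0.7],1],[[0,0,0.22],[0.4,0.25,0.7],1],[[0,0,0.33],[0.6,0.4,0.7],1],[[0,0,0.44],[0.93,0.53,0.7],1],[[0,0,0.55],[0.93,0.53,0.7],1],[[0,0,0.65],[0.93,0.53,0.7],1],[[0,0,0.65],[0.93,0.53,0.7],1]]'

```text
time: 14.08
tool_pos: [0.5761, 0.1237, 0.096]
tcp_rot: [-3.075, -0.645, 0.002]
wrist_force: [0.1, 0.1, -0.2]
width: -0.002
```

```bash
python3 bar.py; python3 look.py pics/p7.png
```

```text
14.075 [0.57612937 0.12374054 0.09595325] [-3.07456591e+00 -6.44503658e-01  1.60419727e-03] [ 0.08147752  0.05332183 -0.23107343] 1.3266281405413802
brass tray x 0.06171891850105209 rim 0.0719
red 322.65360615295316 172.10753156290812 172.27499999999995
14.175 [0.57614044 0.12368623 0.09613098] [-3.07503337e+00 -6.42742756e-01  8.76063222e-04] [ 0.46034536 -0.62931842 -0.98444378] 1.327789389000342
red 10 [322.7 172.4] [-0.02685323 -0.01122164] 0.029103625295606977 tray ang -181.22053372920422
```

View pics/p7.png

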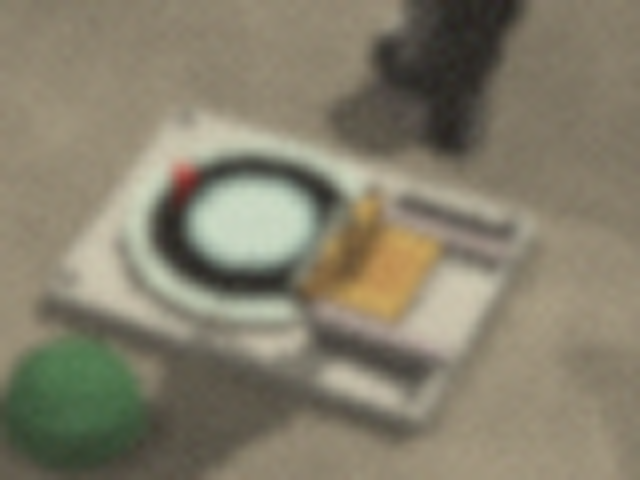

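The bar now lies flush on the flat: the stud is at (184,180), about -181°, and the bar is in 10.2 mm. Next I'll lower behind the tab and feel for it.

>>> move_arm --deltas '[[[0,0,0],[0,0,-0.25],1],[[0,0,0],[0,0,-0.5],1],[[0,0,0],[0,0,-0.65],1],[[0,0,0],[0,0,-0.65],1],[[0,0,0],[-0.03,-0.014,-0.65],1],[[0,0,0],[-0.06,-0.027,-0.65],1],[[0,0,0],[-0.09,-0.04,-0.65],1],[[0,0,0],[-0.09,-0.04,-0.65],1]]'

```text
time: 15.22
tool_pos: [0.5672, 0.1197, 0.0317]
tcp_rot: [3.074, 0.647, 0.001]
wrist_force: [-0.1, 0.7, 0.2]
width: 0.005
```

>>> move_arm --deltas '[[[0,0,0],[-0.01,-0.004,0],1],[[0,0,0],[-0.02,-0.009,0],1],[[0,0,0],[-0.03,-0.013,0],1],[[0,0,0],[-0.03,-0.013,0],1]]'

```text
time: 15.72
tool_pos: [0.5642, 0.1185, 0.0312]
tcp_rot: [-3.074, -0.647, 0.0]
wrist_force: [-0.1, 0.0, 0.4]
width: 0.001
```

>>> move_arm --deltas '[[[0,0,0],[-0.009,-0.004,0],1],[[0,0,0],[-0.018,-0.008,0],1],[[0,0,0],[-0.018,-0.008,0],1]]'

```text
time: 16.1
tool_pos: [0.5624, 0.1177, 0.0313]
tcp_rot: [3.074, 0.647, -0.0]
wrist_force: [0.2, 0.2, -0.3]
width: 0.001
```

>>> move_arm --deltas '[[[0,0,0],[-0.009,-0.004,0],1],[[0,0,0],[-0.009,-0.004,0],1]]'

```text
time: 16.35
tool_pos: [0.5615, 0.1173, 0.0313]
tcp_rot: [-3.074, -0.647, 0.0]
wrist_force: [0.7, -0.2, -0.3]
width: 0.001
```

>>> move_arm --deltas '[[[0,0,0],[-0.009,-0.004,0],1],[[0,0,0],[-0.009,-0.004,0],1]]'

```text
time: 16.6
tool_pos: [0.5606, 0.1169, 0.0313]
tcp_rot: [-3.074, -0.647, 0.0]
wrist_force: [-0.3, 0.1, 0.0]
width: -0.002
```

Now at tray x = 67.9 mm. Continuing in single 1 mm steps.

>>> move_arm --deltas '[[[0,0,0],[-0.009,-0.004,0],1],[[0,0,0],[-0.009,-0.004,0],1]]'

```text
time: 16.85
tool_pos: [0.5597, 0.1165, 0.0313]
tcp_rot: [-3.074, -0.647, 0.0]
wrist_force: [0.1, -1.0, 0.4]
width: -0.004
```

>>> move_arm --deltas '[[[0,0,0],[-0.005,-0.002,0],1],[[0,0,0],[-0.005,-0.002,0],1]]'

```text
time: 17.1
tool_pos: [0.5593, 0.1163, 0.0313]
tcp_rot: [3.074, 0.647, -0.0]
wrist_force: [0.5, 0.1, -1.0]
width: -0.001
```

>>> move_arm --deltas '[[[0,0,0],[-0.005,-0.002,0],1],[[0,0,0],[-0.005,-0.002,0],1]]'

```text
time: 17.35
tool_pos: [0.5588, 0.1161, 0.0313]
tcp_rot: [-3.074, -0.647, 0.0]
wrist_force: [-0.5, 0.2, 0.4]
width: -0.001
```

>>> move_arm --deltas '[[[0,0,0],[-0.005,-0.002,0],1],[[0,0,0],[-0.005,-0.002,0],1]]'

```text
time: 17.6
tool_pos: [0.5583, 0.1159, 0.0313]
tcp_rot: [-3.074, -0.647, 0.0]
wrist_force: [-0.6, 0.7, -1.0]
width: -0.001
```

>>> move_arm --deltas '[[[0,0,0],[-0.005,-0.002,0],1],[[0,0,0],[-0.005,-0.002,0],1]]'

```text
time: 17.85
tool_pos: [0.5577, 0.1157, 0.0312]
tcp_rot: [-3.074, -0.647, 0.0]
wrist_force: [0.3, 0.8, -1.4]
width: -0.001
```

>>> move_arm --deltas '[[[0,0,0],[-0.005,-0.002,0],1],[[0,0,0],[-0.005,-0.002,0],1]]'

```text
time: 18.1
tool_pos: [0.5573, 0.1155, 0.0313]
tcp_rot: [-3.074, -0.647, 0.0]
wrist_force: [0.8, 0.7, 0.1]
width: -0.0
```

>>> move_arm --deltas '[[[0,0,0],[-0.005,-0.002,0],1],[[0,0,0],[-0.005,-0.002,0],1]]'

```text
time: 18.35
tool_pos: [0.5572, 0.1154, 0.0314]
tcp_rot: [-3.074, -0.647, -0.001]
wrist_force: [-0.3, 0.5, -1.9]
width: -0.001
```

>>> move_arm --deltas '[[[0,0,0],[-0.005,-0.002,0],1],[[0,0,0],[-0.005,-0.002,0],1]]'

```text
time: 18.6
tool_pos: [0.5571, 0.1154, 0.0314]
tcp_rot: [-3.074, -0.647, -0.003]
wrist_force: [3.2, 2.9, -2.8]
width: 0.0
```

Contact at tray x of about 64 mm. I'll average the force over a short hold.

```bash
cat > frc.py <<'E'
import numpy as np
from workcell import status, read_camera
L=[]
for i in range(4):
    L.append(status.read_state()["wrist_force"]); read_camera("scene")
L.append(status.read_state()["wrist_force"]); L=np.array(L)
print(status.read_state()["time"],(L@[.914,.405,0]).round(2),L.mean(0).round(2),status.read_state()["tool_pos"])
E
python3 frc.py
```

```text
18.8 [4.09 4.19 5.41 4.75 4.74] [ 4.14  2.11 -3.33] [0.55702342 0.11536472 0.03143274]
```

>>> move_arm --deltas '[[[0,0,0],[-0.003,-0.001,0],1],[[0,0,0],[-0.003,-0.001,0],1]]'

```text
time: 19.05
tool_pos: [0.557, 0.1153, 0.0315]
tcp_rot: [-3.074, -0.647, -0.003]
wrist_force: [5.2, 3.3, -4.9]
width: -0.003
```

```bash
python3 frc.py
```

```text
19.25 [6.11 5.78 6.17 5.42 5.62] [ 5.25  2.52 -4.23] [0.55701931 0.11535773 0.03148029]
```

>>> move_arm --deltas '[[[0,0,0],[-0.005,-0.002,0],1],[[0,0,0],[-0.005,-0.002,0],1]]'

```text
time: 19.5
tool_pos: [0.557, 0.1153, 0.0315]
tcp_rot: [-3.074, -0.647, -0.005]
wrist_force: [6.8, 3.1, -4.5]
width: 0.001
```

```bash
python3 frc.py
```

```text
19.7 [7.51 7.2  7.21 6.54 6.64] [ 6.24  3.25 -4.92] [0.55697117 0.11533594 0.03154135]
```

>>> move_arm --deltas '[[[0,0,0],[-0.004,-0.0015,0],1],[[0,0,0],[-0.004,-0.0015,0],1],[[0,0,0],[-0.004,-0.0015,0],1],[[0,0,0],[-0.004,-0.0015,0],1],[[0,0,0],[-0.004,-0.0015,0],1],[[0,0,0],[-0.004,-0.0015,0],1]]'

```text
time: 20.45
tool_pos: [0.557, 0.1153, 0.0316]
tcp_rot: [-3.074, -0.647, -0.006]
wrist_force: [7.4, 3.0, -5.4]
width: -0.001
```

```bash
python3 frc.py
```

```text
20.65 [7.96 8.15 8.92 8.35 7.96] [ 7.42  3.68 -5.8 ] [0.55699138 0.11529554 0.03160921]
```

The press is steady at about 8.3 N. I'll hold it, then back off gently and lift clear.

>>> move_arm --deltas '[[[0,0,0],[0,0,0],1],[[0,0,0],[0,0,0],1],[[0,0,0],[0,0,0],1],[[0,0,0],[0,0,0],1],[[0,0,0],[0,0,0],1],[[0,0,0],[0,0,0],1],[[0,0,0],[0,0,0],1],[[0,0,0],[0,0,0],1],[[0,0,0],[0,0,0],1],[[0,0,0],[0,0,0],1]]'

```text
time: 21.9
tool_pos: [0.557, 0.1153, 0.0316]
tcp_rot: [-3.074, -0.647, -0.006]
wrist_force: [8.2, 3.5, -5.9]
width: 0.001
```

```bash
python3 frc.py
```

```text
22.1 [8.89 7.99 8.82 9.12 7.55] [ 7.63  3.7  -5.62] [0.55698956 0.11531482 0.03162507]
```

>>> move_arm --deltas '[[[0,0,0],[0.01,0.004,0],1],[[0,0,0],[0.02,0.009,0],1],[[0,0,0],[0.05,0.022,0],1],[[0,0,0],[0.1,0.045,0],1],[[0,0,0],[0.14,0.062,0],1],[[0,0,0],[0.14,0.062,0.3],1],[[0,0,0],[0.14,0.062,0.7],1],[[0,0,0],[0.14,0.062,0.8],1],[[0,0,0],[0.14,0.062,0.8],1]]'

```text
time: 23.22
tool_pos: [0.5696, 0.121, 0.1119]
tcp_rot: [3.074, 0.647, 0.002]
wrist_force: [-0.5, 0.5, -1.0]
width: 0.0
```

```bash
python3 bar.py; python3 look.py pics/p8.png
```

```text
23.225 [0.56964629 0.1209668  0.11188419] [3.07412004e+00 6.47299487e-01 2.31627379e-03] [-0.48910132  0.54415126 -0.97532689] 1.3222078919666307
brass tray x 0.06171221773155823 rim 0.0719
red 322.6700157887183 172.13693124730875 174.17499999999995
23.325 [0.56800356 0.12065612 0.10979653] [-3.07411587 -0.64721087  0.00391867] [-0.26074568 -0.13188653  0.25157162] 1.3222262817346038
red 11 [322.72727273 172.54545455] [-0.02626356 -0.01160224] 0.028712130697732735 tray ang -180.06598910270333
```

View pics/p8.png

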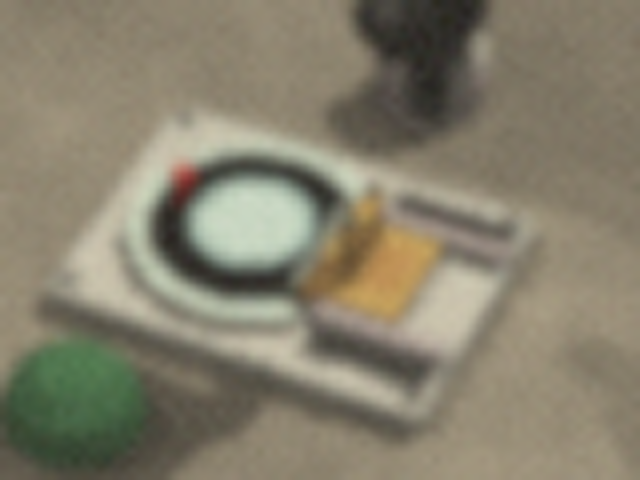

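```bash
python3 -c "
from workcell import order; print(order.finish_job())"
```

```text
the job is handed in; nothing more can be done
None
```

The lens is turned home with the bar flush on its flat, it has been seated, and I handed the job in at about 23 s of robot time. No verdict was reported.

- **Turning the lens:** I pushed the lens about 135° clockwise by its stud with the closed fingertips. The wrist readings stayed below about 6 N. The first push stopped about 15° short: the bar was in only 4 mm and the stud at about -164°. I went back and pushed the rest of the way.
- **Seating:** I felt for the back of the tab and pressed it for about 1.5 s at 8 to 8.5 N on average. Single readings ranged from 7.4 to 9.1 N. While pressing, the wrist also read about 5.6 N vertically, which I did not explain. I could not measure the bar's force on the lens directly; with the 2.2 N spring it should have been about 10 N.
- **Last checks:** After letting go, the bar was still about 10 mm further in than on the rim. The stud was at about -180°, to within a few degrees, because the camera cannot resolve the 2° limit. In the last view the bar looked flush, the wrist force was near zero and the gripper was clear of everything. The paperweight had not moved in that view. I never approached the other bystanders, but did not check them at the end.

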